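# Close the two-part wax mould and lock it for injection

### The arm

A 6-joint arm with a two-finger parallel gripper is mounted at the origin on a cart in front of the work surface, level with it; the furniture and walls round the work are solid. World frame = base frame: x ahead of the robot, y to its left, z up, the work surface at z = 0. Lengths are in m, angles in degrees, forces in N, time in s.
With the tool pointing down it reaches from about 0.4 to 0.825 m from the base axis. Payload 7 kg.
Tool frame: the origin (TCP) lies on the centre line of the jaws, within the pads' length; the fingertips stand 11 mm ahead of it and the grasp point (between the pads) lies 8 mm behind it; z points along the fingers, y is the direction in which the jaws open and shut (so a half turn about z gives the same grasp; the last joint's range is limited). The gripper opens to 88 mm and grips with 3 to 60 N. Pads are 19 mm wide; open, the fingers measure 130 mm over their backs; the gripper's body (78 mm by 193 mm) begins 47 mm behind the grasp point.
Start: joints at [-55.628, 20.546, 0.682, 0, -70.136, -16.507], TCP at [0.207, -0.642, 0.238] pointing down, gripper open.
Joint ranges: [-176.03, 176.03], [-82.01, 121.73], [-58.28, 71.71], [-173.87, 95.51], [-174.79, -0.11], [-173.66, 173.66]. Speed limits (degrees/s): [136.94, 136.94, 172.46, 180, 180, 180].

### API

Orientations are given as [roll, pitch, yaw] about the fixed x, y, z axes, in that order (R = Rz(yaw) Ry(pitch) Rx(roll)).
In Python, from plant import ctrl, cams, order gives the robot as it stands.
- The arm moves only by the tool jog_arm, never from a script. Its argument "motion" is a list of rows, each an object with "offset": the shift along the tool's x, y, z in mm, a list of three; "roll": the turn about the tool's z in rad; "hand": the finger opening in mm, from 0 to 87.6. A call has 1 to 20 rows; each row is the pose to reach, as a shift and turn from the pose commanded when the call began, along the tool's axes at that moment; what a row does not reach only later rows make up. A row lasts 1/12 s, in which the tool goes at most 41.7 mm and 7.16 degrees, less where a joint would pass 70% of its speed; a pose out of reach is approached as far as the arm can. A call with a gripper value outside its range is refused whole. The fingers move at their own pace and stop on an object; the grip force is fixed at half the most. Time passes only in rows, so rows that repeat a pose let the fingers close. It gives the time, the measured TCP pose, the force and the opening at its end, in the units of the state.
- ctrl.get_obs(): the state, without advancing time (a new reading comes with each control period).
- cams.snapshot(name): name is "scene" or "side" or "wrist"; returns a dict with "img" (400x640x3 uint8, red, green, blue), "K" (3x3 intrinsics, pixels), "D" ([k1, k2, p1, p2, k3] as OpenCV has them; the pictures are not rectified), "cam_to_world" (4x4, takes a point from camera to world coordinates); the wrist camera has in their place "T_tool_cam" (4x4, takes a point from camera to tool coordinates, whose origin is the TCP and whose axes are the flange's). Camera axes: x right, y down, z forward; pixel columns grow to the right and rows downward; lengths in m; the calibration is good to about 2 mm. A picture is of the moment at which its call begins: read the wrist's pose just before it. There is no depth.
- order.close_job(): hands the job in, once; it reports no verdict.
The state is a dict: "clock": time; "joint_pos": joint angles; "qvel": joint speeds; "tau": joint torques, N m; "tool_pos": TCP position; "orientation": TCP orientation; "force": force on the tool from outside, world axes, zero at the start; "moment": the same for the moment, N m; "opening": finger opening in m.
Only numpy, scipy, OpenCV 4.12 (cv2) and the standard library are available. Lean on these libraries where they do the work, as an engineer would, in place of code of your own. Each camera call takes 0.05 s, during which the arm holds its last target. There are 200 camera calls.

### The job

Close the grey aluminium wax mould: set the loose top half on the four brass studs of the lower half, red marks together, and let go of it. Then press it down from above until it sits flat on the lower half all round, and swing the keeper bar over the top to lock it shut. Leave the pliers and the white rubber block where they lie.

Things in the scene. Friction and masses are not known exactly. Their poses are not given: they have to be found in the camera images.
- mould_base: Fixed mould holder with the lower half in it. Origin: on the bench under the mould's centre; z up, y along the mould's long side towards the keeper's pivot, x across it (away from the robot at yaw 0). Dark steel plate, x -42 to 42, y -73 to 117, 10 mm thick; on it the grey lower half, 60 (x) by 110 (y) mm, top at z = 32 mm, between rails that reach z = 22. Red stripe on its -x side at y = 42.
- lower_face (a point): Centre of the lower half's flat upper face, z = 32 mm, where the top half's underside must come to lie: mould_top's origin here and its axes along mould_base's. Then the top of the closed mould is at z = 56 mm.
- marked_studs (a point): Midway between the tips of the two studs at the red-marked end (x 0, y 38.5, z 46 mm of mould_base). Four brass studs, 12 mm thick, 14 tall, tips tapered to 5: two here at x = +-19, two at y = -38.5, x = +-14, so only one way round fits. They are sprung outwards along y: laid on them, the top half stays some 8 mm proud; each end takes 6 to 16 N to press home, and the other end then stays proud.
- mould_top: Loose top half, grey aluminium block 60 (x) by 110 (y) by 24 mm, 0.25 to 0.4 kg, flat on the bench, sockets below. Origin: centre of its underside; z up. Square sockets 13 mm wide, 16 deep, at x = +-19, y = 37 and x = +-14, y = -37 mm. Red stripe on its -x side and top at y = 42. Dark thumb pads on top at y = +-37 show where to press. At the start its yaw is within 45 degrees of mould_base's.
- top_marked_end (a point): Point in the underside of the top half at its red-marked end: x 0, y +50, z 0 mm of mould_top.
- top_plain_end (a point): Point in the underside of the top half at its other end: x 0, y -50, z 0 mm of mould_top.
- keeper (a joint): Angle of the keeper bar: 0 = swung clear, along +x of mould_base; grows clockwise seen from above; 1.57 = along -y, over the middle of the mould; stop at 1.60. It stays where it is left (about 1 N at the knob moves it). Steel bar 18 mm wide, 8 thick, 83 from pivot to end, underside at z = 58 mm: 2 mm above the closed mould, so it cannot pass while the top half stands proud.
- keeper_pivot (a point): On the keeper's upright pivot axis, at x 0, y 82 mm of mould_base, z = 67 mm (top of the bar).
- keeper_knob (a point): Centre of the top of the black knob on the bar's free end, z = 91 mm, 74 mm from the pivot. The knob is upright, 17 mm thick over its upper 16 mm, 11 mm thick at its foot, and stands 24 mm above the bar.
- cutters: Bystander: red-handled pliers, 147 x 41 x 11 mm, lying behind. Origin: middle of its underside.
- soft_block: Bystander: white rubber block, 58 x 28 x 18 mm, lying behind, near the middle. Origin: centre of its underside.

How it is judged (in metres and radians):
On the way, in this order (a step that is already met when the one before it is completed fails the run):
1. the top half rests on the studs, let go of, not yet pressed home (horizontal distance between mould_top and mould_base below 0.006 m and z of mould_top in the frame of mould_base between 0.0345 and 0.046 m and angle between mould_top's own z axis and vertical below 0.1 rad and contact force between the fingers and mould_top below 0.3 N), for 0.1 s.
2. the top half is pressed down flat on the lower half at both ends (horizontal distance between mould_top and mould_base below 0.004 m and z of each of top_marked_end, top_plain_end in the frame of mould_base below 0.034 m and y of top_marked_end in the frame of mould_base above 0.04 m), for 0.1 s.
3. the keeper bar lies over the closed mould (value of joint keeper above 1.3 rad), for 0.1 s.
At the end, for the whole second after the job is handed in: The top half is on the lower half with the red marks together, both of its ends within 2 mm of the lower half's face, centred within 4 mm and at rest; the keeper bar lies over it (joint above 1.3 rad) (all of step 2 and value of joint keeper above 1.3 rad and linear speed of mould_top below 0.01 m/s); the robot touches nothing.
It fails at once if the rubber block or the pliers behind are shoved more than 40 mm (distance of any of soft_block, cutters from where it was at the start of the episode above 0.04 m).
It also fails if it takes over 64 s, if anything falls off the work surface, if the arm or the gripper's body presses on something with over 40 N, if the wrist force passes 120 N, or if a joint passes its speed limit or range.

## Working session

There is one attempt and no reset: what is moved stays moved. The work goes in short steps, Python scripts to look and compute and a tool call to move; the robot and the scene stay as the last step left them, time stands still between calls to the robot, and variables do not carry over. Pictures are saved under pics/ and viewed, about 8 in all and at most 12, crops included, and the job is handed in when it is done.

Besides the shell and the picture viewer there is one more tool, called after "Emit:" as name(argument=value, ...), one argument or row to a line, values as JSON. jog_arm: Moves the arm, as the interface text tells. Its arguments: {"type":"object","properties":{"motion":{"type":"array"}},"required":["motion"]}

```bash
mkdir -p pics; ls
cat > h.py <<'E'
import numpy as np, cv2, pickle
from plant import ctrl, cams, order
from scipy.spatial.transform import Rotation as R
def snap(name, fn=None):
    o=ctrl.get_obs(); s=cams.snapshot(name)
    if 'cam_to_world' in s: T=np.array(s['cam_to_world'])
    else:
        W=np.eye(4); W[:3,:3]=R.from_euler('xyz',o['orientation'],degrees=True).as_matrix(); W[:3,3]=o['tool_pos']
        T=W@np.array(s['T_tool_cam'])
    d=dict(img=s['img'],K=np.array(s['K']),D=np.array(s['D']),T=T,o=o)
    if fn: pickle.dump(d,open('pics/%s.pkl'%fn,'wb')); cv2.imwrite('pics/%s.png'%fn,s['img'][:,:,::-1])
    return d
def load(fn): return pickle.load(open('pics/%s.pkl'%fn,'rb'))
def px2w(d,uv,z):
    p=cv2.undistortPoints(np.array(uv,float).reshape(-1,1,2),d['K'],d['D']).reshape(-1,2)
    r=np.c_[p,np.ones(len(p))]@d['T'][:3,:3].T; c=d['T'][:3,3]
    return c+r*((np.broadcast_to(z,len(p))-c[2])/r[:,2])[:,None]
def w2px(d,P):
    Ti=np.linalg.inv(d['T']); return cv2.projectPoints(np.array(P,float).reshape(-1,1,3),cv2.Rodrigues(Ti[:3,:3])[0],Ti[:3,3],d['K'],d['D'])[0].reshape(-1,2)
E
python3 - <<'E'
from h import *
for n in ('scene','side','wrist'):
    d=snap(n,n+'0'); print(n,d['T'].round(3).tolist())
print(d['o'])
a=np.vstack([load('scene0')['img'],load('side0')['img']])
cv2.imwrite('pics/both.png',cv2.resize(a,(480,600),interpolation=cv2.INTER_AREA)[:,:,::-1])
E
```

```text
pics
scene [[0.785, -0.306, 0.539, 0.126], [-0.619, -0.364, 0.696, -0.575], [-0.017, -0.88, -0.475, 0.491], [0.0, 0.0, 0.0, 1.0]]
side [[0.979, -0.082, 0.185, 0.377], [-0.202, -0.427, 0.882, -0.877], [0.006, -0.901, -0.435, 0.544], [0.0, 0.0, 0.0, 1.0]]
wrist [[-0.306, 0.918, 0.252, 0.138], [0.952, 0.294, 0.083, -0.665], [0.002, 0.266, -0.964, 0.384], [0.0, 0.0, 0.0, 1.0]]
{'clock': 0.1, 'joint_pos': array([-5.56276374e+01,  2.05868550e+01,  6.37559214e-01, -1.89406805e-02,
       -7.01385019e+01, -1.65075374e+01]), 'qvel': array([ 0.0292959 , -0.05469288,  0.22095037,  0.0704708 ,  0.02367655,
       -0.08198728]), 'tau': array([-1.93516949e-03, -5.84163380e+01,  2.93749005e+01,  7.01547503e+00,
        1.02031013e-02, -7.03499995e-05]), 'tool_pos': array([ 0.20691241, -0.64202694,  0.23670686]), 'orientation': array([ 1.79910761e+02, -7.87693333e-03, -1.62141617e+02]), 'force': array([ 0.35854307,  0.68795126, -0.07495693]), 'moment': array([-0.01861614, -0.0240238 ,  0.05298959]), 'opening': 0.08750552084436505}
```

View pics/scene0.png

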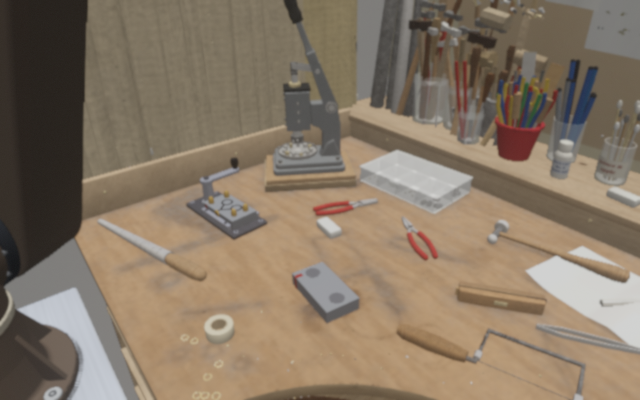

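View pics/side0.png

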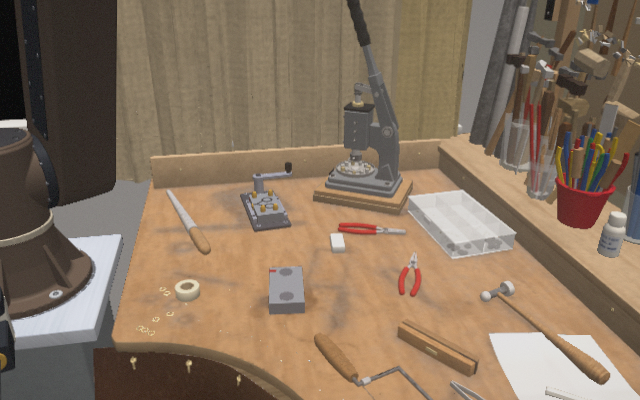

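Scene: base with studs near (227,213), keeper swung clear; loose top at (326,288), red mark at its far-left corner (297,274); rubber block at (329,227), pliers at (345,207) and (420,238). Side: base at (265,210), top half at (286,288), with red mark at (273,269).

Run:
```python
from h import *
a,b=load('scene0'),load('side0')
print('top',px2w(a,[(326,285)],.024),px2w(b,[(286,284)],.024))
print('side corners',px2w(b,[(270,268),(302,267),(304,303),(270,304)],.024).round(3).tolist())
print('base',px2w(a,[(228,208)],.032),px2w(b,[(266,207)],.032))
print('knob',px2w(a,[(235,160)],.091),px2w(b,[(288,164)],.091)); print('pivot',px2w(b,[(258,177)],.067),px2w(a,[(207,180)],.067))
print('block',px2w(b,[(338,240)],.018), px2w(b,[(340,228),(404,231)],.01))
f=lambda d,x0,y0,w,h,s: cv2.resize(d['img'][y0:y0+h,x0:x0+w],None,fx=s,fy=s,interpolation=cv2.INTER_CUBIC)
i=np.hstack([f(a,185,150,100,150,4)[:600],f(b,230,155,100,150,4)[:600]])
cv2.imwrite('pics/crop0.png',i[:,:,::-1])
```

```text
top [[ 0.47075248 -0.13203308  0.024     ]] [[ 0.46740767 -0.1319257   0.024     ]]
side corners [[0.446, -0.076, 0.024], [0.504, -0.084, 0.024], [0.489, -0.192, 0.024], [0.434, -0.184, 0.024]]
base [[0.46043966 0.17842093 0.032     ]] [[0.46332374 0.16124373 0.032     ]]
knob [[0.52998962 0.26350177 0.091     ]] [[0.52879443 0.26268269 0.091     ]]
pivot [[0.455438   0.25358123 0.067     ]] [[0.45675892 0.25883425 0.067     ]]
block [[0.59382499 0.01043899 0.018     ]] [[0.61310374 0.07354371 0.01      ]
 [0.74459453 0.03431495 0.01      ]]
```

View pics/crop0.png

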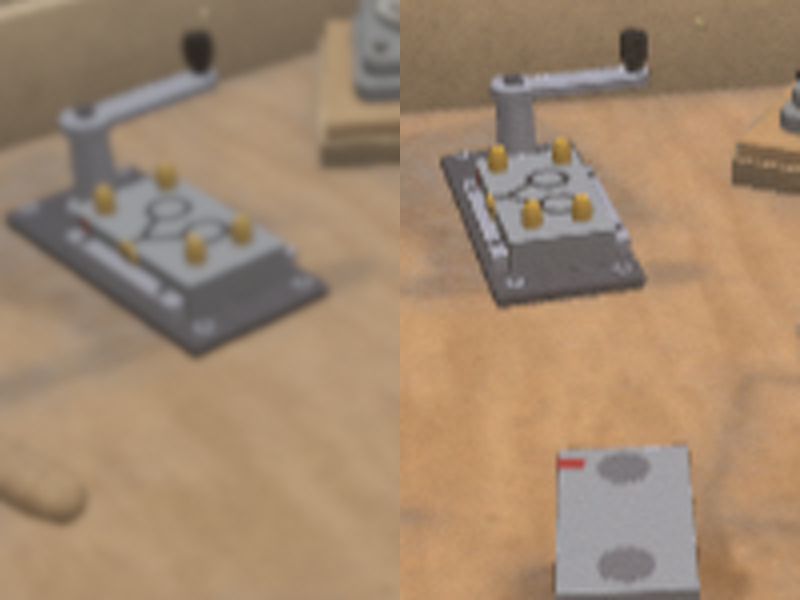

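Emit:
jog_arm(
  motion=[
    {"offset":[-406,405,37],"roll":-1.134,"hand":87},
    {"offset":[-406,405,37],"roll":-1.134,"hand":87},
    {"offset":[-406,405,37],"roll":-1.134,"hand":87},
    {"offset":[-406,405,37],"roll":-1.134,"hand":87},
    {"offset":[-406,405,37],"roll":-1.134,"hand":87},
    {"offset":[-406,405,37],"roll":-1.134,"hand":87},
    {"offset":[-406,405,37],"roll":-1.134,"hand":87},
    {"offset":[-406,405,37],"roll":-1.134,"hand":87},
    {"offset":[-406,405,37],"roll":-1.134,"hand":87},
    {"offset":[-406,405,37],"roll":-1.134,"hand":87},
    {"offset":[-406,405,37],"roll":-1.134,"hand":87},
    {"offset":[-406,405,37],"roll":-1.134,"hand":87},
    {"offset":[-406,405,37],"roll":-1.134,"hand":87},
    {"offset":[-406,405,37],"roll":-1.134,"hand":87},
    {"offset":[-406,405,37],"roll":-1.134,"hand":87},
    {"offset":[-406,405,37],"roll":-1.134,"hand":87},
    {"offset":[-406,405,37],"roll":-1.134,"hand":87},
    {"offset":[-406,405,37],"roll":-1.134,"hand":87},
    {"offset":[-406,405,37],"roll":-1.134,"hand":87},
    {"offset":[-406,405,37],"roll":-1.134,"hand":87},
  ],
)

```text
clock: 1.82
tool_pos: [0.4688, -0.1333, 0.2007]
orientation: [-180.0, 0.0, -97.3]
force: [-0.8, -0.3, -0.3]
opening: 0.0867
```

```bash
cat >> h.py <<'E'
from scipy.optimize import least_squares
def fit(obs, model, x0):
    # obs: list of (d, uv list, model pts idx); planar pose [x,y,yaw]
    def P(v,m): 
        c,s=np.cos(v[2]),np.sin(v[2]); m=np.array(m,float); return np.c_[v[0]+c*m[:,0]-s*m[:,1],v[1]+s*m[:,0]+c*m[:,1],m[:,2]]
    f=lambda v: np.concatenate([(w2px(d,P(v,model if mm is None else mm))-np.array(uv)).ravel()/wt for d,uv,mm,wt in obs])
    r=least_squares(f,x0,x_scale=[.01,.01,.1],loss='soft_l1'); return r.x, f(r.x)
E
python3 - <<'E'
from h import *
a,b=load('scene0'),load('side0')
m=[(-.019,.0385,.046),(.019,.0385,.046),(-.014,-.0385,.046),(.014,-.0385,.046),(0,.082,.067)]
ua=np.array([(104,187),(165,168),(195,237),(241,217),(85,117)])/4+[184.6,149.6]
ub=np.array([(97,148),(162,140),(131,202),(182,197),(112,81)])/4+[229.6,154.6]
for o in ([(a,ua,m,1)],[(b,ub,m,1)],[(a,ua,m,1),(b,ub,m,1)]):
    v,r=fit(o,None,[.46,.17,0]); print(v[:2].round(4),np.degrees(v[2]).round(2),abs(r).max().round(2))
d=snap('wrist','w1')
E
```

```text
[0.4666 0.1848] 6.09 0.79
[0.4644 0.1828] 5.82 0.38
[0.4653 0.1834] 5.95 1.01
```

View pics/w1.png

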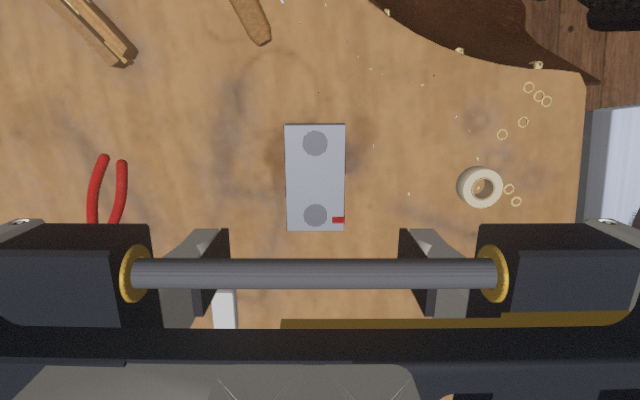

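Wrist view: top half's upper face spans corners (284,124)–(345,231), red stripe at (338,220) on its -x/+y corner; pads at (315,143) and (316,215).

Run:
```python
from h import *
d=load('w1'); g=cv2.cvtColor(d['img'],cv2.COLOR_RGB2HSV)
sat=g[...,1].astype(int); val=g[...,2].astype(int)
roi=np.zeros(sat.shape,np.uint8); roi[110:240,270:360]=1
m=((sat<45)&(val>90)&(roi>0)).astype(np.uint8)
m=cv2.morphologyEx(m,cv2.MORPH_OPEN,np.ones((3,3))); n,l,s,c=cv2.connectedComponentsWithStats(m); k=1+s[1:,4].argmax()
cn=max(cv2.findContours((l==k).astype(np.uint8),cv2.RETR_EXTERNAL,cv2.CHAIN_APPROX_NONE)[0],key=cv2.contourArea)
rect=cv2.minAreaRect(cn); print(rect,s[k])
face=(l==k); V=np.median(val[face]); print('val',V)
dk=((val<V-15)&(roi>0)&(sat<60)).astype(np.uint8); n,ll,ss,cc=cv2.connectedComponentsWithStats(dk)
pads=[cc[i] for i in range(1,n) if 250<ss[i,4]<900]; print(pads,ss[1:,4])
pads=sorted(pads,key=lambda p:p[1])
hi=px2w(d,pads,.024); print('pads',hi.round(4).tolist(), 'mid',hi.mean(0).round(4),'len',np.linalg.norm(hi[1]-hi[0]) )
v=hi[-1]-hi[0]; print('yaw',np.degrees(np.arctan2(-v[0],v[1])))
print('rect centre',px2w(d,[rect[0]],.024).round(4), px2w(d,cv2.boxPoints(rect),.024).round(4).tolist())
# what yaw from the side cam
b=load('side0'); print(d['o']['tool_pos'],d['o']['orientation'])
```

```text
((314.5, 176.5), (107.0, 61.0), 90.0) [ 284  123   62  108 6297]
val 172.0
[array([314.55959596, 142.92525253]), array([314.89908257, 215.07798165])] [128 495  18   1   5   1   1   1  35  20   7  57 436  12   8   1   2   3
   1   1   1   2   3   1]
pads [[0.4631, -0.1664, 0.024], [0.4722, -0.0929, 0.024]] mid [ 0.4676 -0.1297  0.024 ] len 0.07412206758196141
yaw -6.998419515145709
rect centre [[ 0.4674 -0.1333  0.024 ]] [[0.4897, -0.1891, 0.024], [0.4318, -0.1816, 0.024], [0.443, -0.0725, 0.024], [0.5063, -0.0806, 0.024]]
[ 0.46882996 -0.13334696  0.20066666] [-1.79990044e+02  2.40373574e-03 -9.72589841e+01]
```

Emit:
jog_arm(
  motion=[
    {"offset":[-3,1.6,40],"roll":-0.0045,"hand":87},
    {"offset":[-3,1.6,80],"roll":-0.0045,"hand":87},
    {"offset":[-3,1.6,120],"roll":-0.0045,"hand":87},
    {"offset":[-3,1.6,150],"roll":-0.0045,"hand":87},
    {"offset":[-3,1.6,170],"roll":-0.0045,"hand":87},
    {"offset":[-3,1.6,180],"roll":-0.0045,"hand":87},
    {"offset":[-3,1.6,184],"roll":-0.0045,"hand":87},
    {"offset":[-3,1.6,184],"roll":-0.0045,"hand":87},
    {"offset":[-3,1.6,184],"roll":-0.0045,"hand":87},
    {"offset":[-3,1.6,184],"roll":-0.0045,"hand":56},
    {"offset":[-3,1.6,184],"roll":-0.0045,"hand":56},
    {"offset":[-3,1.6,184],"roll":-0.0045,"hand":56},
    {"offset":[-3,1.6,184],"roll":-0.0045,"hand":56},
    {"offset":[-3,1.6,184],"roll":-0.0045,"hand":56},
    {"offset":[-3,1.6,184],"roll":-0.0045,"hand":56},
    {"offset":[-3,1.6,184],"roll":-0.0045,"hand":56},
  ],
)

```text
clock: 3.2
tool_pos: [0.4682, -0.1292, 0.017]
orientation: [-180.0, 0.0, -96.9]
force: [-1.1, 1.8, 5.7]
opening: 0.06
```

Run:
```python
from h import *
a,b=load('scene0'),load('side0')
print('press base side', px2w(b,[(315,200),(318,193),(412,208)],[0,.02,0]).round(3).tolist(),'scene',px2w(a,[(266,188),(355,186)],0).round(3).tolist())
print('back ledge', px2w(b,[(200,184),(250,181)],0).round(3).tolist())
```

```text
press base side [[0.59, 0.242, 0.0], [0.597, 0.238, 0.02], [0.809, 0.155, 0.0]] scene [[0.599, 0.258, 0.0], [0.767, 0.13, -0.0]]
back ledge [[0.313, 0.394, 0.0], [0.443, 0.389, 0.0]]
```

Emit:
jog_arm(
  motion=[
    {"offset":[0,0,-15],"roll":0,"hand":56},
    {"offset":[0,0,-45],"roll":0,"hand":56},
    {"offset":[0,0,-85],"roll":0,"hand":56},
    {"offset":[0,0,-125],"roll":0,"hand":56},
    {"offset":[0,0,-165],"roll":0,"hand":56},
    {"offset":[0,0,-200],"roll":0,"hand":56},
    {"offset":[0,0,-205],"roll":0,"hand":56},
    {"offset":[0,0,-205],"roll":0,"hand":56},
  ],
)

```text
clock: 3.87
tool_pos: [0.469, -0.129, 0.2237]
orientation: [-179.7, 0.1, -96.9]
force: [-0.7, -0.4, -3.6]
opening: 0.0599
```

Emit:
jog_arm(
  motion=[
    {"offset":[-15,2,0],"roll":-0.01,"hand":56},
    {"offset":[-45,7,0],"roll":-0.03,"hand":56},
    {"offset":[-80,12,0],"roll":-0.05,"hand":56},
    {"offset":[-115,18,0],"roll":-0.07,"hand":56},
    {"offset":[-150,23,0],"roll":-0.09,"hand":56},
    {"offset":[-185,29,0],"roll":-0.11,"hand":56},
    {"offset":[-220,34,0],"roll":-0.13,"hand":56},
    {"offset":[-255,40,0],"roll":-0.15,"hand":56},
    {"offset":[-290,45,0],"roll":-0.17,"hand":56},
    {"offset":[-325,50,0],"roll":-0.19,"hand":56},
    {"offset":[-355,55,0],"roll":-0.2,"hand":56},
    {"offset":[-380,59,0],"roll":-0.21,"hand":56},
    {"offset":[-400,62,0],"roll":-0.22,"hand":56},
    {"offset":[-407,63,0],"roll":-0.224,"hand":56},
    {"offset":[-407,63,0],"roll":-0.224,"hand":56},
    {"offset":[-407,63,0],"roll":-0.224,"hand":56},
  ],
)

```text
clock: 5.2
tool_pos: [0.4534, 0.2816, 0.2194]
orientation: [179.8, -0.1, -84.1]
force: [-0.6, -0.4, -2.7]
opening: 0.0596
```

Run:
```python
from h import *
d=snap('wrist','w2'); 
i=d['img'].copy()
m=[(-.019,.0385,.046),(.019,.0385,.046),(-.014,-.0385,.046),(.014,-.0385,.046)]
c,s=np.cos(.1038),np.sin(.1038)
P=[(.4653+c*x-s*y,.1834+s*x+c*y,z) for x,y,z in m]
print(w2px(d,P).round(1).tolist(), d['o']['tool_pos'],d['o']['orientation'])
```

```text
[[330.6, 115.1], [290.3, 115.1], [326.0, 26.4], [294.4, 26.4]] [0.45341969 0.28160755 0.21938677] [ 1.79817615e+02 -1.44457179e-01 -8.40594501e+01]
```

View pics/w2.png

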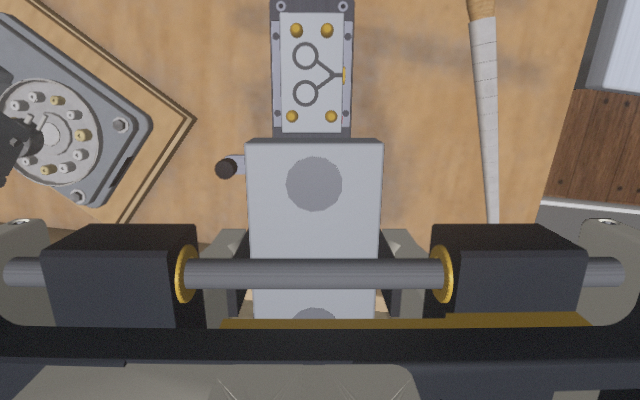

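Studs visible at about (331,116), (292,116), (327,30), (296,30); held block below with plain-end pad at (314,184); predictions from the static cameras agree within a few px.

Run:
```python
from h import *
d=load('w2'); g=cv2.cvtColor(d['img'],cv2.COLOR_RGB2HSV)
m=(cv2.inRange(g,(12,120,70),(32,255,255))); roi=np.zeros_like(m); roi[15:130,284:340]=255; m&=roi
n,l,s,c=cv2.connectedComponentsWithStats(m); uv=[c[i] for i in range(1,n) if s[i,4]>40]; print(np.round(uv,1).tolist(),s[1:,4])
uv=sorted(uv,key=lambda p:-p[1]); A=sorted(uv[:2],key=lambda p:-p[0]); B=sorted(uv[-2:],key=lambda p:-p[0]); uv=A+B
for z in (.038,.041,.044):
    mm=[(-.019,.0385,z),(.019,.0385,z),(-.014,-.0385,z),(.014,-.0385,z)]
    v,r=fit([(d,uv,mm,1)],None,[.465,.183,.1]); print(z,v[:2].round(4),np.degrees(v[2]).round(2),r.round(1))
# held block pad
V=g[...,2].astype(int); S=g[...,1]
W=np.eye(4); W[:3,:3]=R.from_euler('xyz',d['o']['orientation'],degrees=True).as_matrix(); W[:3,3]=d['o']['tool_pos']
med=np.median(V[150:220,255:280]); dk=((V<med-15)&(V>60)).astype(np.uint8); dk[:152]=0; dk[222:]=0; dk[:,:270]=0; dk[:,360:]=0
n,l,s,c=cv2.connectedComponentsWithStats(dk); k=1+s[1:,4].argmax(); print('pad',c[k],s[k])
p=px2w(d,[c[k]],W[2,3]+.007); q=(np.linalg.inv(W)@np.r_[p[0],1])[:3]; print('pad in tool mm (expect 37,0)',(q*1000).round(1))
# edges of the block top at several rows
for r0 in (150,170,200,225):
    row=V[r0].astype(float); gr=np.diff(row); print(r0,'edges',240+np.abs(gr[240:256]).argmax(),372+np.abs(gr[372:392]).argmax())
for u in (270,300,340,360): print(u, 125+np.abs(np.diff(V[125:155,u])).argmax())
for pt in [(247,140),(382,140)]: 
    q=np.linalg.inv(W)@np.r_[px2w(d,[pt],W[2,3]+.007)[0],1]; print('corner tool',(q[:3]*1000).round(1))
```

```text
[[296.0, 29.3], [326.3, 29.7], [291.5, 115.6], [330.6, 115.7]] [120 123  91  95]
0.038 [0.4646 0.1842] 5.68 [ 0.   0.1 -0.1  0.   0.3 -0.2 -0.2  0. ]
0.041 [0.4645 0.1845] 5.68 [ 0.2  0.5 -0.2  0.5  0.4 -0.6 -0.4 -0.3]
0.044 [0.4645 0.1848] 5.68 [ 0.4  1.  -0.4  0.9  0.6 -0.9 -0.5 -0.7]
pad [313.64669927 183.72127139] [ 285  156   57   56 2454]
pad in tool mm (expect 37,0) [37.8  0.7 -6.9]
150 edges 243 384
170 edges 244 382
200 edges 245 381
225 edges 247 377
270 137
300 132
340 132
360 137
corner tool [ 56.7 -27.3  -6.9]
corner tool [56.6 29.5 -6.8]
```

Emit:
jog_arm(
  motion=[
    {"offset":[15,0,0],"roll":0.004,"hand":56},
    {"offset":[40,-1,0],"roll":0.004,"hand":56},
    {"offset":[65,-1,0],"roll":0.004,"hand":56},
    {"offset":[85,-1.3,0],"roll":0.004,"hand":56},
    {"offset":[97,-1.3,15],"roll":0.004,"hand":56},
    {"offset":[97,-1.3,40],"roll":0.004,"hand":56},
    {"offset":[97,-1.3,70],"roll":0.004,"hand":56},
    {"offset":[97,-1.3,95],"roll":0.004,"hand":56},
    {"offset":[97,-1.3,115],"roll":0.004,"hand":56},
    {"offset":[97,-1.3,128],"roll":0.004,"hand":56},
    {"offset":[97,-1.3,136],"roll":0.004,"hand":56},
    {"offset":[97,-1.3,140],"roll":0.004,"hand":56},
    {"offset":[97,-1.3,140],"roll":0.004,"hand":56},
    {"offset":[97,-1.3,140],"roll":0.004,"hand":56},
    {"offset":[97,-1.3,140],"roll":0.004,"hand":56},
    {"offset":[97,-1.3,140],"roll":0.004,"hand":56},
  ],
)

```text
clock: 6.58
tool_pos: [0.4662, 0.1864, 0.0825]
orientation: [-179.9, 0.1, -84.3]
force: [-1.0, -0.9, -3.8]
opening: 0.0594
```

Run:
```python
from h import *
b=snap('side','side2'); a=snap('scene','scene2'); print(a['o']['tool_pos'],a['o']['orientation'],a['o']['force'])
f=lambda d,x0,y0,w,h,s: cv2.resize(d['img'][y0:y0+h,x0:x0+w],None,fx=s,fy=s,interpolation=cv2.INTER_CUBIC)
i=np.hstack([f(a,180,140,100,110,4),f(b,225,135,100,110,4)])
cv2.imwrite('pics/crop2.png',i[:,:,::-1])
```

```text
[0.46608645 0.18637072 0.08238389] [-1.79925307e+02  5.40728640e-02 -8.42918543e+01] [-0.3360779  -0.160251   -3.58606611]
```

View pics/crop2.png

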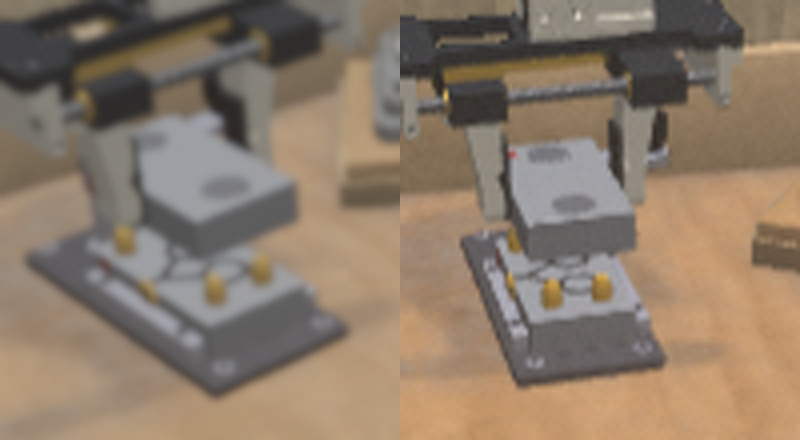

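Emit:
jog_arm(
  motion=[
    {"offset":[1.2,1.4,5],"roll":0,"hand":56},
    {"offset":[1.2,1.4,10],"roll":0,"hand":56},
    {"offset":[1.2,1.4,15],"roll":0,"hand":56},
    {"offset":[1.2,1.4,18],"roll":0,"hand":56},
    {"offset":[1.2,1.4,20],"roll":0,"hand":56},
    {"offset":[1.2,1.4,21],"roll":0,"hand":56},
    {"offset":[1.2,1.4,22],"roll":0,"hand":56},
    {"offset":[1.2,1.4,22],"roll":0,"hand":56},
    {"offset":[1.2,1.4,22],"roll":0,"hand":56},
  ],
)

```text
clock: 7.43
tool_pos: [0.4645, 0.1847, 0.0596]
orientation: [-180.0, 0.0, -84.3]
force: [-0.1, -0.7, -3.3]
opening: 0.06
```

Emit:
jog_arm(
  motion=[
    {"offset":[0,0,1],"roll":0,"hand":56},
    {"offset":[0,0,1.5],"roll":0,"hand":56},
    {"offset":[0,0,2],"roll":0,"hand":56},
    {"offset":[0,0,2],"roll":0,"hand":56},
    {"offset":[0,0,2],"roll":0,"hand":56},
  ],
)

```text
clock: 7.85
tool_pos: [0.4646, 0.1848, 0.0577]
orientation: [-180.0, 0.0, -84.3]
force: [0.7, 0.7, -2.3]
opening: 0.0599
```

Emit:
jog_arm(
  motion=[
    {"offset":[0,0,0.7],"roll":0,"hand":56},
    {"offset":[0,0,0.7],"roll":0,"hand":85},
    {"offset":[0,0,0.7],"roll":0,"hand":85},
    {"offset":[0,0,0.7],"roll":0,"hand":85},
    {"offset":[0,0,0.7],"roll":0,"hand":85},
    {"offset":[0,0,0.7],"roll":0,"hand":85},
    {"offset":[0,0,0.7],"roll":0,"hand":85},
    {"offset":[0,0,-10],"roll":0,"hand":85},
    {"offset":[0,0,-35],"roll":0,"hand":85},
    {"offset":[0,0,-70],"roll":0,"hand":85},
    {"offset":[0,0,-105],"roll":0,"hand":85},
    {"offset":[0,0,-140],"roll":0,"hand":40},
    {"offset":[-50,0,-155],"roll":0,"hand":0},
    {"offset":[-80,0,-155],"roll":0,"hand":0},
    {"offset":[-95,0,-155],"roll":0,"hand":0},
    {"offset":[-95,0,-155],"roll":0,"hand":0},
    {"offset":[-95,0,-155],"roll":0,"hand":0},
    {"offset":[-95,0,-155],"roll":0,"hand":0},
  ],
)

```text
clock: 9.35
tool_pos: [0.4546, 0.2787, 0.212]
orientation: [179.9, -0.0, -84.3]
force: [1.0, -0.5, -0.3]
opening: 0.0439
```

Run:
```python
from h import *
w=snap('wrist','w3');b=snap('side','side3')
print(w['o']['tool_pos'],w['o']['orientation'],w['o']['force'],w['o']['opening'])
i=np.vstack([cv2.resize(w['img'][0:240,170:460],(600,496)), ])
j=cv2.resize(b['img'][135:245,225:300],None,fx=2.6,fy=2.6*1.0,interpolation=cv2.INTER_CUBIC)
o=np.zeros((496,800,3),np.uint8); o[:,:600]=i; o[:j.shape[0],600:600+j.shape[1]]=j[:496,:200]
cv2.imwrite('pics/c3.png',o[:,:,::-1])
```

```text
[0.45461504 0.27873357 0.21203566] [ 1.79945281e+02 -4.63353131e-02 -8.42845714e+01] [ 0.97948257 -0.45330275 -0.31309228] 0.04394490190865496
```

View pics/c3.png

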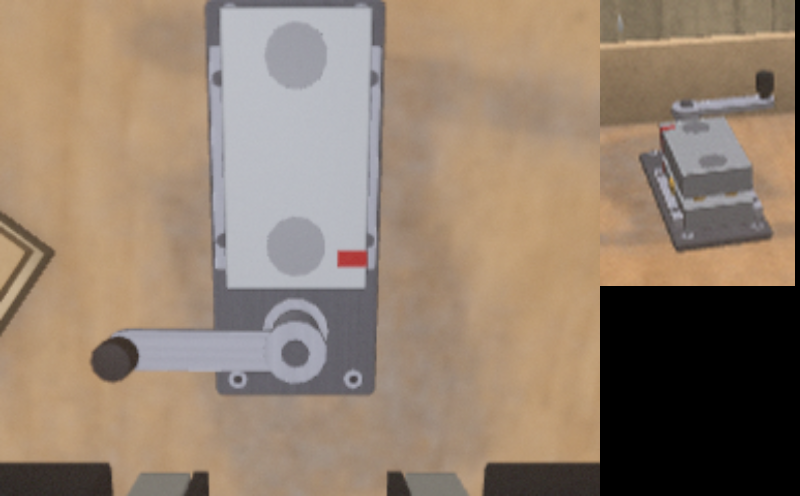

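Top half sits proud on the studs (brass visible below it in the side view), pads at crop (296,55) and (296,246); pivot at (295,352), knob top at (115,358).

Run:
```python
from h import *
d=load('w3'); f=lambda u,v:(170+u*290/600,v*240/496)
print('pads',px2w(d,[f(296,55),f(296,246)],.064).round(4).tolist())
print('pivot',px2w(d,[f(295,352)],.067).round(4),'knob',px2w(d,[f(115,358)],.091).round(4))
y=np.radians(5.75);c,s=np.cos(y),np.sin(y); B=lambda x,yy:(.4645+c*x-s*yy,.1843+s*x+c*yy)
print('model pads',B(0,-37),B(0,37)) if 0 else print('model pads',np.round([B(0,-.037),B(0,.037),B(0,.082),B(.074,.082),B(0,.008)],4).tolist())
```

```text
pads [[0.4672, 0.1476, 0.064], [0.46, 0.2213, 0.064]]
pivot [[0.456 0.266 0.067]] knob [[0.5277 0.2706 0.091 ]]
model pads [[0.4682, 0.1475], [0.4608, 0.2211], [0.4563, 0.2659], [0.5299, 0.2733], [0.4637, 0.1923]]
```

Emit:
jog_arm(
  motion=[
    {"offset":[25,0,0],"roll":0,"hand":0},
    {"offset":[60,0,0],"roll":0,"hand":0},
    {"offset":[95,0,0],"roll":0,"hand":0},
    {"offset":[122,0,15],"roll":0,"hand":0},
    {"offset":[132,0,45],"roll":0,"hand":0},
    {"offset":[132,0,80],"roll":0,"hand":0},
    {"offset":[132,0,110],"roll":0,"hand":0},
    {"offset":[132,0,124],"roll":0,"hand":0},
    {"offset":[132,0,128],"roll":0,"hand":0},
    {"offset":[132,0,128],"roll":0,"hand":0},
    {"offset":[132,0,128],"roll":0,"hand":0},
    {"offset":[132,0,128],"roll":0,"hand":0},
  ],
)

```text
clock: 10.45
tool_pos: [0.469, 0.1484, 0.0859]
orientation: [-179.9, 0.1, -84.3]
force: [-0.4, -0.2, -0.9]
opening: 0.0003
```

Emit:
jog_arm(
  motion=[
    {"offset":[0,0,5],"roll":0,"hand":0},
    {"offset":[0,0,9],"roll":0,"hand":0},
    {"offset":[0,0,11],"roll":0,"hand":0},
    {"offset":[0,0,13],"roll":0,"hand":0},
    {"offset":[0,0,15],"roll":0,"hand":0},
    {"offset":[0,0,17],"roll":0,"hand":0},
    {"offset":[0,0,17],"roll":0,"hand":0},
    {"offset":[0,0,17],"roll":0,"hand":0},
  ],
)

```text
clock: 11.12
tool_pos: [0.4685, 0.1479, 0.0682]
orientation: [-179.9, 0.0, -84.3]
force: [-1.2, -1.6, 7.3]
opening: 0.0001
```

Emit:
jog_arm(
  motion=[
    {"offset":[0,0,1],"roll":0,"hand":0},
    {"offset":[0,0,2],"roll":0,"hand":0},
    {"offset":[0,0,2],"roll":0,"hand":0},
    {"offset":[0,0,2],"roll":0,"hand":0},
  ],
)

```text
clock: 11.45
tool_pos: [0.4686, 0.1486, 0.0674]
orientation: [-179.9, 0.1, -84.3]
force: [-7.5, 1.2, 22.3]
opening: 0.0004
```

Emit:
jog_arm(
  motion=[
    {"offset":[0,0,3],"roll":0,"hand":0},
    {"offset":[0,0,3],"roll":0,"hand":0},
    {"offset":[0,0,-10],"roll":0,"hand":0},
    {"offset":[0,0,-20],"roll":0,"hand":0},
    {"offset":[-35,0,-20],"roll":0,"hand":0},
    {"offset":[-70,0,-20],"roll":0,"hand":0},
    {"offset":[-74,0,-16],"roll":0,"hand":0},
    {"offset":[-74,0,-12],"roll":0,"hand":0},
    {"offset":[-74,0,-8],"roll":0,"hand":0},
    {"offset":[-74,0,-5],"roll":0,"hand":0},
    {"offset":[-74,0,-3],"roll":0,"hand":0},
    {"offset":[-74,0,-1],"roll":0,"hand":0},
    {"offset":[-74,0,0],"roll":0,"hand":0},
    {"offset":[-74,0,0],"roll":0,"hand":0},
    {"offset":[-74,0,0],"roll":0,"hand":0},
  ],
)

```text
clock: 12.7
tool_pos: [0.4605, 0.2204, 0.0672]
orientation: [180.0, -0.0, -84.3]
force: [-9.3, -2.4, 22.5]
opening: 0.0005
```

Emit:
jog_arm(
  motion=[
    {"offset":[0,0,1],"roll":0,"hand":0},
    {"offset":[0,0,1],"roll":0,"hand":0},
    {"offset":[0,0,-15],"roll":0,"hand":0},
    {"offset":[0,0,-50],"roll":0,"hand":0},
    {"offset":[0,0,-90],"roll":0,"hand":0},
    {"offset":[-20,0,-125],"roll":0,"hand":0},
    {"offset":[-50,0,-145],"roll":0,"hand":0},
    {"offset":[-58,0,-145],"roll":0,"hand":0},
    {"offset":[-58,0,-145],"roll":0,"hand":0},
    {"offset":[-58,0,-145],"roll":0,"hand":0},
  ],
)

```text
clock: 13.53
tool_pos: [0.4546, 0.2787, 0.2099]
orientation: [179.9, -0.0, -84.3]
force: [-0.7, -0.1, -0.5]
opening: 0.0005
```

Run:
```python
from h import *
b=snap('side','side4'); a=snap('scene','scene4'); print(a['o']['tool_pos'],a['o']['orientation'],a['o']['force'])
f=lambda d,x0,y0,w,h,s: cv2.resize(d['img'][y0:y0+h,x0:x0+w],None,fx=s,fy=s,interpolation=cv2.INTER_CUBIC)
i=np.hstack([f(a,180,150,80,100,5),f(b,230,150,80,100,5)])
cv2.imwrite('pics/crop4.png',i[:,:,::-1])
```

```text
[0.45448487 0.27809012 0.20947484] [ 1.79904957e+02 -6.88641306e-02 -8.43256974e+01] [-0.40884991  0.10728368 -0.32227168]
```

View pics/crop4.png

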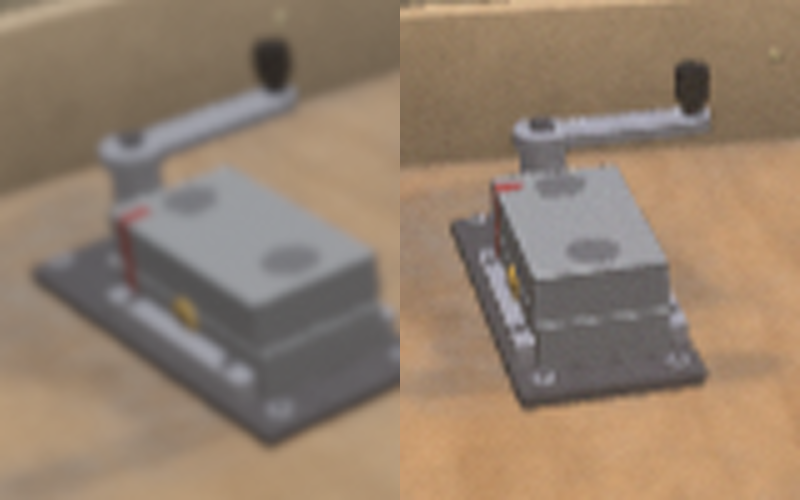

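Run:
```python
from h import *
a,b=load('scene0'),load('side0')
def tri(u,v):
    n=lambda d,p:cv2.undistortPoints(np.array([[p]],float),d['K'],d['D']).reshape(2,1)
    X=cv2.triangulatePoints(np.linalg.inv(a['T'])[:3],np.linalg.inv(b['T'])[:3],n(a,u),n(b,v)); return (X[:3]/X[3]).ravel().round(3)
print('head ctr',tri((297,107),(362,128)),'left top',tri((286,85),(345,103)),'left bottom',tri((287,130),(346,150)),'nozzle',tri((297,140),(355,163)),'plate',tri((297,152),(355,170)))
print('ledge top?',tri((200,165),(248,152)))
```

```text
head ctr [0.713 0.278 0.168] left top [0.659 0.238 0.24 ] left bottom [0.671 0.262 0.122] nozzle [0.692 0.254 0.092] plate [0.694 0.26  0.065]
ledge top? [0.431 0.215 0.135]
```

Emit:
jog_arm(
  motion=[
    {"offset":[3,-15,0],"roll":-0.12,"hand":40},
    {"offset":[7,-40,0],"roll":-0.24,"hand":40},
    {"offset":[13,-65,0],"roll":-0.36,"hand":40},
    {"offset":[13.5,-74,0],"roll":-0.48,"hand":40},
    {"offset":[13.5,-74,0],"roll":-0.6,"hand":40},
    {"offset":[13.5,-74,0],"roll":-0.72,"hand":40},
    {"offset":[13.5,-74,0],"roll":-0.785,"hand":40},
    {"offset":[13.5,-74,25],"roll":-0.785,"hand":40},
    {"offset":[13.5,-74,60],"roll":-0.785,"hand":40},
    {"offset":[13.5,-74,80],"roll":-0.785,"hand":40},
    {"offset":[13.5,-74,85],"roll":-0.785,"hand":40},
    {"offset":[13.5,-74,85],"roll":-0.785,"hand":40},
    {"offset":[13.5,-74,85],"roll":-0.785,"hand":40},
  ],
)

```text
clock: 14.72
tool_pos: [0.5305, 0.2728, 0.126]
orientation: [180.0, -0.0, -39.3]
force: [-0.4, 0.2, 0.1]
opening: 0.04
```

Run:
```python
from h import *
b=snap('side','side5'); a=snap('scene','scene5'); o=a['o']; print(o['tool_pos'],o['orientation'],o['force'],o['opening'])
f=lambda d,x0,y0,w,h,s: cv2.resize(d['img'][y0:y0+h,x0:x0+w],None,fx=s,fy=s,interpolation=cv2.INTER_CUBIC)
i=np.hstack([f(a,190,120,80,90,5),f(b,240,120,80,90,5)])
cv2.imwrite('pics/crop5.png',i[:,:,::-1])
```

```text
[0.53083881 0.27331743 0.12680529] [-1.79919132e+02 -3.97336658e-02 -3.93197468e+01] [-0.46781569  0.19809108  0.669077  ] 0.03991309650793013
```

View pics/crop5.png

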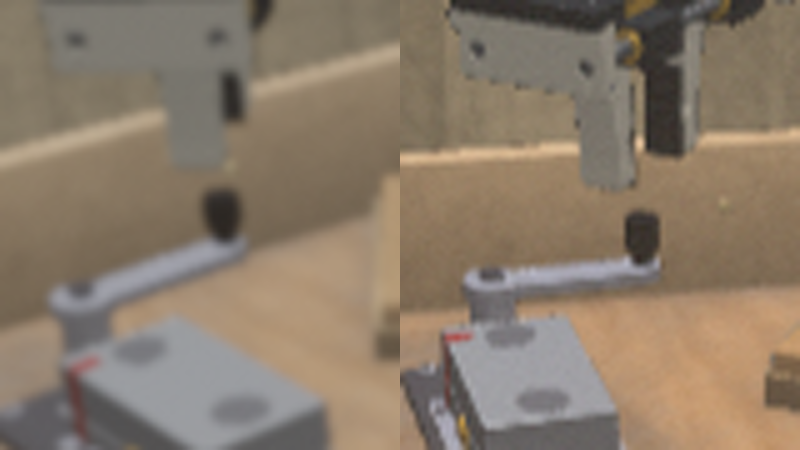

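Knob sits between and below the open fingers; descending, then sweeping along the arc.

Emit:
jog_arm(
  motion=[
    {"offset":[0,0,15],"roll":0,"hand":40},
    {"offset":[0,0,30],"roll":0,"hand":40},
    {"offset":[0,0,40],"roll":0,"hand":40},
    {"offset":[0,0,44],"roll":0,"hand":40},
    {"offset":[0,0,44],"roll":0,"hand":26},
    {"offset":[0,0,44],"roll":0,"hand":26},
    {"offset":[0,0,44],"roll":0,"hand":26},
    {"offset":[0,0,44],"roll":0,"hand":26},
    {"offset":[0,0,44],"roll":0,"hand":26},
  ],
)

```text
clock: 15.57
tool_pos: [0.5303, 0.2734, 0.0822]
orientation: [-179.9, -0.0, -39.3]
force: [-0.1, -0.0, -0.1]
opening: 0.0264
```

Emit:
jog_arm(
  motion=[
    {"offset":[3.7,4.1,0],"roll":0,"hand":26},
    {"offset":[7.2,8.4,0],"roll":0,"hand":26},
    {"offset":[13.1,17.8,0],"roll":0,"hand":26},
    {"offset":[17.5,28,0],"roll":0,"hand":26},
    {"offset":[20.4,38.7,0],"roll":0,"hand":26},
    {"offset":[21.6,49.7,0],"roll":0,"hand":26},
    {"offset":[21.2,60.8,0],"roll":0,"hand":26},
    {"offset":[19.1,71.6,0],"roll":0,"hand":26},
    {"offset":[15.4,82.1,0],"roll":0,"hand":26},
    {"offset":[10.2,91.9,0],"roll":0,"hand":26},
    {"offset":[3.6,100.8,0],"roll":0,"hand":26},
    {"offset":[0,104.6,0],"roll":0,"hand":26},
    {"offset":[-1.5,106.1,0],"roll":0,"hand":26},
    {"offset":[-1.5,106.1,0],"roll":0,"hand":26},
    {"offset":[-1.5,106.1,0],"roll":0,"hand":26},
  ],
)

```text
clock: 16.82
tool_pos: [0.4615, 0.1923, 0.0816]
orientation: [180.0, 0.0, -39.3]
force: [0.3, 0.1, 0.6]
opening: 0.0257
```

Emit:
jog_arm(
  motion=[
    {"offset":[0,0,0],"roll":0,"hand":40},
    {"offset":[0,0,0],"roll":0,"hand":40},
    {"offset":[0,0,0],"roll":0,"hand":40},
    {"offset":[0,0,0],"roll":0,"hand":40},
    {"offset":[0,0,-15],"roll":0,"hand":40},
    {"offset":[0,0,-50],"roll":0,"hand":40},
    {"offset":[0,0,-90],"roll":0,"hand":40},
    {"offset":[0,0,-130],"roll":0,"hand":40},
    {"offset":[0,0,-150],"roll":0,"hand":40},
    {"offset":[0,0,-150],"roll":0,"hand":40},
  ],
)

```text
clock: 17.65
tool_pos: [0.4639, 0.1935, 0.2371]
orientation: [-179.5, -0.1, -39.3]
force: [0.4, 0.5, -0.1]
opening: 0.0403
```

Run:
```python
from h import *
b=snap('side','side6'); a=snap('scene','scene6'); o=a['o']; print(o['tool_pos'],o['force'])
f=lambda d,x0,y0,w,h,s: cv2.resize(d['img'][y0:y0+h,x0:x0+w],None,fx=s,fy=s,interpolation=cv2.INTER_CUBIC)
i=np.hstack([f(a,185,140,80,105,5),f(b,235,140,80,105,5)])
cv2.imwrite('pics/crop6.png',i[:,:,::-1])
```

```text
[0.46274085 0.192854   0.23433957] [-0.25620307  0.53660062 -0.80317324]
```

View pics/crop6.png

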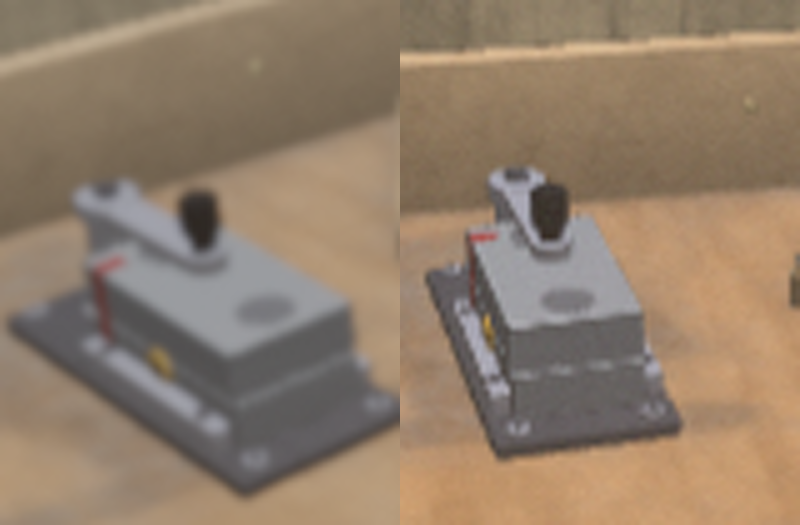

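Keeper bar lies over the mould, knob top near scene (225,178.5) and side (265,177); the seam is closed all round.

Run:
```python
from h import *
a,b=load('scene6'),load('side6'); ok=[]
for d,p in ((a,(185+199/5,140+195/5)),(b,(235+150/5,140+188/5))):
    q=px2w(d,[p],.091)[0]; v=q[:2]-[.4563,.266]; ang=np.radians(5.75)-np.arctan2(v[1],v[0]); ok.append(ang); print(q.round(4),np.hypot(*v).round(4),ang.round(2))
if min(ok)>1.4: print(order.close_job())
```

```text
[0.4681 0.1921 0.091 ] 0.0749 1.51
[0.4666 0.1903 0.091 ] 0.0764 1.54
the job is handed in; nothing more can be done
None
```

The mould is closed and locked, and I handed the job in at about 17.7 s on the robot's clock, well inside the 64 s limit. The hand-in gives no verdict.

- **Placing:** I set the top half on the studs with the red marks together and let go. The picture showed it standing proud, as expected.
- **Pressing:** I pressed each end with closed fingertips, to about 22 N. The tool height at bottom was 67.4 mm at the plain end and 67.2 mm at the marked end. That puts the mould's top at about 56 mm, its closed height.
- **Keeper:** I swept it over with the fingers loosely round the knob, and it met almost no resistance.

**Last checks:**
- Both fixed cameras show the seam closed and the red marks in line.
- The two cameras put the keeper at 1.51 and 1.54 rad; it needs 1.3.
- The arm was clear, about 15 cm above the knob.
- No check failed. The cameras disagreed by about 2 mm, which is within their calibration.
- I did not look at the pliers and rubber block again at the end, but the arm did no work near them.

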